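Load a sherd carrier from the desiccator into the analyser

ROBOT

A 6-joint arm with a two-finger parallel gripper is mounted at the origin on the work surface. World frame = base frame: x ahead of the robot, y to its left, z up, the work surface at z = 0. Lengths are in m, angles in rad, forces in N, time in s.
With the tool pointing down it reaches from about 0.3 to 0.85 m from the base axis. Payload 4.2 kg.
Tool frame: the origin (TCP) lies at the very end of the fingers, on their centre line; the grasp point (between the pads) lies 19 mm behind it (env.hold_point_z is the z of the grasp point in the tool frame, in m); z points along the fingers, y is the line along which they close (so a half turn about z gives the same grasp; the last joint's range is limited). The gripper opens to 91 mm and grips with 3 to 60 N. Pads are 32 mm wide; open, the fingers measure 118 mm over their backs; the gripper's body (76 mm by 178 mm) begins 60 mm behind the grasp point.
Start: joints at [1.139, 0.32, 1.565, -0, 1.257, -0.02], TCP at [0.23, 0.527, 0.214] pointing down, gripper open.
Joint ranges: [-3.11, 3.11], [-0.84, 2.01], [0.21, 2.61], [-1.34, 4.49], [0.05, 2.63], [-2.56, 2.56]. Speed limits (rad/s): [2.57, 2.57, 3.14, 3.14, 3.14, 3.14].

INTERFACE

Orientations are given as a 3x3 rotation matrix whose columns are the frame's x, y, z axes.
In Python, from plant import env, optics, finish_job gives the robot as it stands.
- The arm moves only by the tool move_arm, never from a script. Its argument "increments" is a list of rows, each a list of 5 numbers: the shift along the tool's x, y, z in cm, then the turn about the tool's z in degrees, then the closure in counts, from 0 (fully open) to 255 (shut). A call has 1 to 20 rows; each row is the pose to reach, as a shift and turn from the pose commanded when the call began, along the tool's axes at that moment; what a row does not reach only later rows make up. A row lasts 1/8 s, in which the tool goes at most 62.5 mm and 10.7 degrees, less where a joint would pass 70% of its speed; a pose out of reach is approached as far as the arm can. A call with a gripper value outside its range is refused whole. The fingers move at their own pace and stop on an object; the grip force is fixed at half the most. Time passes only in rows, so rows that repeat a pose let the fingers close. It gives the time, the measured TCP pose, the force, the opening and the grip force at its end, in the units of the state.
- env.get_obs(): the state, without advancing time (a new reading comes with each control period).
- optics.capture(name): name is "scene" or "top" or "wrist"; returns a dict with "color" (400x640x3 uint8, blue, green, red), "camera_matrix" (3x3 intrinsics, pixels), "k1" (the pictures are not rectified: a ray, as slopes to the right and down, at radius r is drawn at 1 + k1 r^2 times it, then the intrinsics apply), "camera_from_world" (4x4, takes a point from world to camera coordinates). Camera axes: x right, y down, z forward; pixel columns grow to the right and rows downward; lengths in m; the calibration is good to about 2 mm. A picture is of the moment at which its call begins. There is no depth.
- finish_job(): hands the job in; it is judged then, once.
The state is a dict: "time": time; "q": joint angles; "joint_vel": joint speeds; "effort": joint torques, N m; "eef_pos": TCP position; "orientation": TCP orientation; "contact_force": force on the tool from outside, world axes, zero at the start; "ft_torque": the same for the moment, N m; "opening": finger opening in m; "finger_force": force on a finger pad.
Only numpy, scipy, OpenCV 4.12 (cv2) and the standard library are available. Lean on these libraries where they do the work, as an engineer would, in place of code of your own. Each camera call takes 0.05 s, during which the arm holds its last target. There are 200 camera calls.

TASK

Lift the lid off the desiccator by its knob and set it down, knob up, on the cork mat. Take the sherd carrier out and set it down on the analyser's loading ledge with its nose towards the dust flap, let go, then take it again by its pull tab and slide it in through the sprung flap until it is fully home and the flap has dropped shut behind it. Set things down without dropping them, and leave everything else on the bench where it stands.

Things in the scene. Friction and masses are not known exactly. Their poses are not given: they have to be found in the camera images.
- jar: Desiccator bowl, white, round, fixed. Origin at the centre of its underside. Its flange (outer diameter 197 mm, inner 172 mm) has its flat top 135 mm above the origin; a white plate, on which the carrier lies, has its top 90 mm above the origin (45 mm below the flange top). Bore above the plate about 172 mm across.
- lid: Loose clear domed lid lying flat on the desiccator's flange, not fastened, about 0.4 kg. Origin at the centre of its flat underside, z up. Flange 196 mm across and 8 mm thick, dome crown (70 mm across) 57 mm above the origin, above it a neck 18 mm across, then a black round knob 36 mm across from 67 to 95 mm above the origin.
- carrier: Specimen carrier, about 0.35 kg, 152 mm long, lying on the plate in the desiccator under the lid: an open aluminium boat with a clamped green-glazed jug-spout sherd (top not above 37 mm), a flat stem (14 mm wide, 8 mm high) and a pull tab. Origin on its underside at the middle of its length; x to the nose, z up. Boat from x = 5 to 75 mm, nose corners bevelled 8 mm. Centre of mass near x = 22 mm.
- cheeks (a point): Point between the boat's two upright side cheeks at their top, 24 mm above the carrier's underside and 28 mm ahead of its origin; axes as the carrier's. The cheeks are parallel, 56 mm apart over their outsides (y = -28 to 28 mm), straight from 5 to 67 mm ahead of the origin. In the desiccator only they can be taken; held there, the fingers are too wide to enter the port.
- tab (a point): Top centre of the carrier's black upright pull tab, 46 mm above the carrier's underside and 71 mm behind its origin; axes as the carrier's. The tab is 12 mm thick (x), 26 mm wide (y) and 46 mm high. In the desiccator it is close to the wall; the fingers do not fit beside it there.
- analyser: Benchtop analyser, fixed. Origin at bench height in the middle of the flap's outer face; x points horizontally into the port (the loading direction), z up. The steel loading ledge is level, its top 20 mm above the bench, 100 mm wide, from x = -100 mm and on into the port as its floor. Port 66 mm wide, 38 mm high above the ledge; hood over it from x = 0 to 60 mm, its top 71 mm above the bench.
- port (a point): Centre of the port's sill, at the flap's outer face and the ledge top (20 mm above the bench); axes as the analyser's. The port's back stop is 112 mm inside. Fully home, the carrier's nose is at the stop: its origin 37 mm inside, the centre of its pull tab 34 mm outside the flap.
- cabinet (a point): Top edge of the front of the analyser's tall cabinet, at its middle: 60 mm behind the flap's outer face, 240 mm above the bench. The cabinet is 340 mm wide and 340 mm deep.
- flap (a joint): Angle of the dust flap in rad: 0 shut (hanging), up to 1.45 swung inwards about its top edge 58 mm above the bench. A light spring shuts it (under 3 N to push in). 64 mm wide, 36 mm long, with a notch 22 mm wide and 14 mm high in its lower edge for the stem; it rides on the cheeks as they pass and falls shut once the boat's rear is some 33 mm inside (42 mm when home).
- mat: Square cork mat lying on the bench, fixed, 210 by 210 mm, 4 mm thick. Origin at the centre of its underside.
- neck: Bystander: loose orange amphora neck, 100 mm high, 70 mm across, standing on the bench in front of a cast-iron turntable (a fixed piece farther off). Origin at the centre of the neck's lower end.
- pebble_a: Bystander: loose grey pebble weight, 62 mm across. Origin at its underside.
- pebble_b: Bystander: loose grey pebble weight, 54 mm across. Origin at its underside.
- awl: Bystander: loose pale bone awl, 140 mm long along its x, lying on the bench. Origin near its middle.

How it is judged:
By the outcome, as a careful person would: the job done as asked, in the order asked, and still so for the second after the job is handed in, with the robot touching nothing.
It also fails if it takes over 64 s, if anything falls off the work surface, if the arm or the gripper's body presses on something with over 40 N, if the wrist force passes 120 N, or if a joint passes its speed limit or range.

## Working session

There is one attempt and no reset: what is moved stays moved. The work goes in short steps, Python scripts to look and compute and a tool call to move; the robot and the scene stay as the last step left them, time stands still between calls to the robot, and variables do not carry over. Pictures are saved under pics/ and viewed, at most 10 in all, crops included, and the job is handed in when it is done.

Besides the shell and the picture viewer there is one more tool, called as name(argument=value, ...), one argument or row to a line, values as JSON. move_arm: Moves the arm, as the interface text tells. Its arguments: {"type":"object","properties":{"increments":{"type":"array","items":{"type":"array","items":{"type":"number"}}}},"required":["increments"]}

```bash
mkdir -p pics; ls; cat > h.py <<'E'
import numpy as np, cv2
from plant import env, optics
def cap(n,save=None):
    d=optics.capture(n)
    if save: cv2.imwrite('pics/'+save,d['color'])
    return d
def ray(d,u,v):
    K=np.array(d['camera_matrix'],float); k=float(d['k1'])
    p=cv2.undistortPoints(np.array([[[u,v]]],float),K,np.array([k,0,0,0.])).ravel()
    T=np.array(d['camera_from_world']); R=T[:3,:3]; c=-R.T@T[:3,3]
    return c, R.T@np.array([p[0],p[1],1.])
def onz(d,u,v,z):
    c,r=ray(d,u,v); return c+r*(z-c[2])/r[2]
def proj(d,P):
    T=np.array(d['camera_from_world']); 
    p,_=cv2.projectPoints(np.array(P,float).reshape(-1,1,3),cv2.Rodrigues(T[:3,:3])[0],T[:3,3],np.array(d['camera_matrix'],float),np.array([float(d['k1']),0,0,0.]))
    return p.reshape(-1,2)
E
python3 - <<'E'
from h import *
o=env.get_obs(); print(o,env.hold_point_z)
for n in ['top','scene']:
    d=cap(n,n+'0.png'); T=np.array(d['camera_from_world']); print(n,d['k1'],-T[:3,:3].T@T[:3,3],T[2,:3])
E
```

```text
pics
{'time': 0.0, 'q': array([ 1.13901417e+00,  3.20274836e-01,  1.56567321e+00, -3.71388226e-05,
        1.25740986e+00, -2.00436888e-02]), 'joint_vel': array([ 0.0008887 ,  0.00186914,  0.00021692,  0.00023075, -0.00018386,
       -0.00037359]), 'effort': array([-1.80700987e-03, -4.12476611e+01, -2.31970793e+01,  7.22609460e-02,
        4.57970705e-02, -1.23285886e-04]), 'eef_pos': array([0.22993596, 0.52646625, 0.21313235]), 'orientation': array([[-9.16431062e-01,  4.00191966e-01, -7.06652941e-04],
       [ 4.00192590e-01,  9.16429633e-01, -1.61802477e-03],
       [ 7.71799229e-08, -1.76560543e-03, -9.99998441e-01]]), 'contact_force': array([0.56382323, 0.25802751, 0.13498545]), 'ft_torque': array([-0.03371517,  0.0184308 , -0.02286238]), 'finger_force': 0.0, 'opening': 0.09162528087777609} -0.0188
top -0.047133209722946635 [ 0.49611363 -0.04778912  1.40615422] [ 0.09404603  0.00981747 -0.99551944]
scene -0.04922320052925626 [ 1.33916732 -0.74821721  0.79849493] [-0.59314938  0.59393909 -0.54351649]
```

View pics/top0.png

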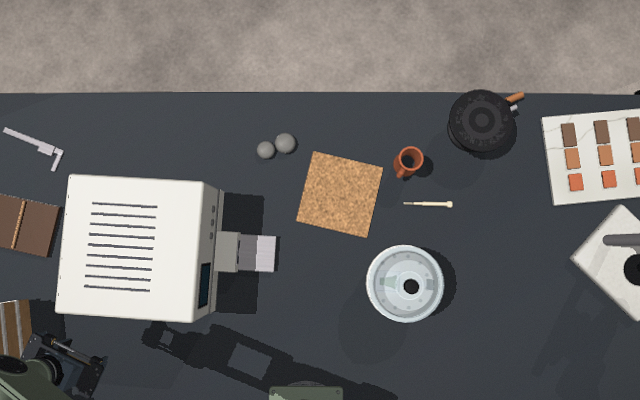

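View pics/scene0.png

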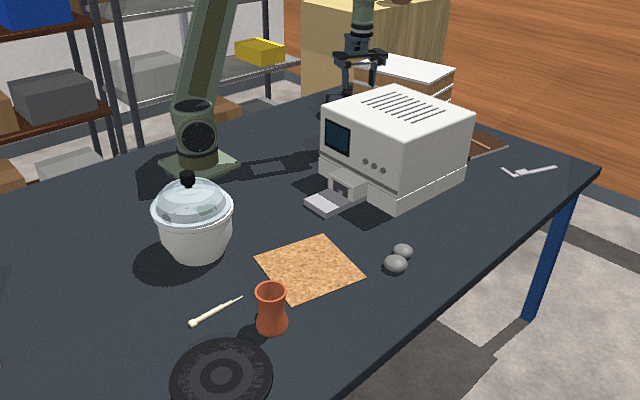

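The top view shows the jar at about (405,283) with its knob at (411,286), the mat at (341,194) and the analyser ledge ending at (275,253), loading to the left. The neck is at (408,162) and the awl at (428,204). The scene view shows the knob at (187,180).

```bash
python3 - <<'E'
from h import *
d=cap('top'); im=d['color']; hsv=cv2.cvtColor(im,cv2.COLOR_BGR2HSV); g=cv2.cvtColor(im,cv2.COLOR_BGR2GRAY)
# mat
m=((hsv[...,0]>8)&(hsv[...,0]<22)&(hsv[...,1]>70)&(hsv[...,2]>120)).astype(np.uint8); m[:, :290]=0;m[:,392:]=0;m[:140]=0;m[245:]=0
r=cv2.minAreaRect(cv2.findNonZero(m)); b=cv2.boxPoints(r); P=np.array([onz(d,*p,0.004) for p in b]); print('mat',P.mean(0),P[:,:2],np.linalg.norm(P[0]-P[1]))
# knob
m=np.zeros_like(g); m[270:300,395:425]=(g[270:300,395:425]<60); M=cv2.moments(m,True); c=(M['m10']/M['m00'],M['m01']/M['m00']); print('knob',c,M['m00'],onz(d,*c,0.225))
# flange
m=np.zeros_like(g); m[235:330,355:455]=g[235:330,355:455]>110; k=max(cv2.findContours(m,0,1)[0],key=cv2.contourArea); e=cv2.fitEllipse(k); print('jar',e,onz(d,*e[0],0.143))
# ledge
m=np.zeros_like(g); m[225:280,241:285]=g[225:280,241:285]>110; r=cv2.minAreaRect(cv2.findNonZero(m)); b=cv2.boxPoints(r); print('ledge',b,[onz(d,*p,0.02)[:2] for p in b])
# cabinet front
m=(g>190).astype(np.uint8);m[:, 225:]=0;m[:160]=0;m[330:]=0; k=max(cv2.findContours(m,0,1)[0],key=cv2.contourArea); b=cv2.boxPoints(cv2.minAreaRect(k)); print('cab',b,[onz(d,*p,0.24)[:2] for p in b])
s=cap('scene'); gs=cv2.cvtColor(s['color'],cv2.COLOR_BGR2GRAY); m=np.zeros_like(gs); m[170:190,176:200]=gs[170:190,176:200]<50; M=cv2.moments(m,True); c=(M['m10']/M['m00'],M['m01']/M['m00']); print('knob s',c,onz(s,*c,0.225))
cv2.imwrite('pics/c1.png',np.hstack([cv2.resize(im[230:340,225:285],None,fx=5,fy=5,interpolation=2),cv2.resize(im[235:330,355:455],None,fx=5,fy=5,interpolation=2)[:550] if 0 else cv2.copyMakeBorder(cv2.resize(im[235:330,355:455],None,fx=5,fy=5,interpolation=2),0,75,0,0,0)]))
E
```

```text
mat [ 0.64395464 -0.09169222  0.004     ] [[ 0.56536777  0.03447923]
 [ 0.77114088 -0.01282889]
 [ 0.72178623 -0.21915887]
 [ 0.51752368 -0.16926034]] 0.21114126153535656
knob (410.8682634730539, 286.22754491017963) 167.0 [ 0.39893222 -0.25625167  0.225     ]
jar ((404.3681335449219, 283.21728515625), (75.96966552734375, 78.53315734863281), 132.9952850341797) [ 0.39976657 -0.25414029  0.143     ]
ledge [[241. 235.]
 [275. 235.]
 [275. 271.]
 [241. 271.]] [array([0.52323259, 0.18756513]), array([0.52380299, 0.09086858]), array([0.42257372, 0.08957214]), array([0.42185786, 0.18567464])]
cab [[ 54.45423 311.7539 ]
 [ 65.82453 171.04643]
 [202.41748 182.08423]
 [191.04718 322.7917 ]] [array([0.33174739, 0.59738912]), array([0.67232145, 0.58637199]), array([0.64593799, 0.24646885]), array([0.31110834, 0.2650616 ])]
knob s (187.13574660633483, 177.89592760180994) [ 0.41642575 -0.26702824  0.225     ]
```

View pics/c1.png

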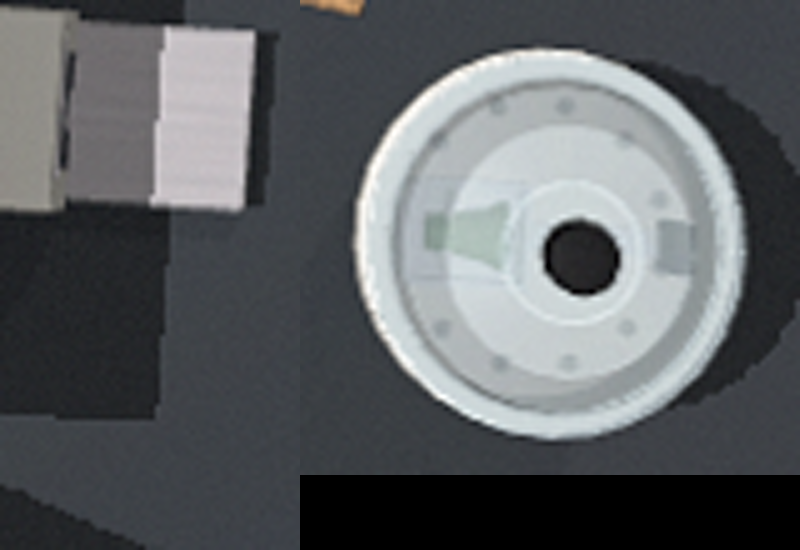

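The crop shows the ledge and, through the lid, the carrier with its nose to the left (+y, towards the analyser). Its sherd is at (465,230) and its tab at (690,247) in the crop. Next I move above the knob.

move_arm(
  increments=[
    [0,0,-5,0,0],
    [0,0,-9,0,0],
    [-2.9,-4.05,-9,4.1,0],
    [-5.85,-8.1,-9,8.2,0],
    [-8.8,-12.2,-9,12.4,0],
    [-11.7,-16.2,-9,16.5,0],
    [-14.6,-20.3,-9,20.6,0],
    [-17.5,-24.3,-9,24.7,0],
    [-20.5,-28.4,-9,28.9,0],
    [-23.4,-32.4,-9,33,0],
    [-26.3,-36.5,-9,37.1,0],
    [-29.2,-40.6,-9,41.2,0],
    [-32.2,-44.6,-9,45.4,0],
    [-35.1,-48.7,-9,49.5,0],
    [-38,-52.7,-9,53.6,0],
    [-41,-56.8,-9,57.7,0],
    [-43.9,-60.9,-9,61.9,0],
    [-46.8,-64.9,-9,66,0],
    [-46.8,-64.9,-9,66,0],
    [-46.8,-64.9,-9,66,0],
  ],
)

```text
time: 2.7
eef_pos: [0.3989, -0.2546, 0.3036]
orientation: [[-0.007, 1.0, -0.001], [1.0, 0.007, 0.001], [0.001, -0.001, -1.0]]
contact_force: [0.7, 0.0, 0.5]
opening: 0.091
finger_force: 0.0
```

```bash
python3 - <<'E'
from h import *
o=env.get_obs(); print(o['eef_pos'],o['orientation'],o['q'])
d=cap('wrist','w1.png'); T=np.array(d['camera_from_world']); print(-T[:3,:3].T@T[:3,3],T[:3,:3])
E
```

```text
[ 0.39890385 -0.25456883  0.30358675] [[-7.18428623e-03  9.99973853e-01 -8.24137500e-04]
 [ 9.99973386e-01  7.18532470e-03  1.26410443e-03]
 [ 1.26999308e-03 -8.15033878e-04 -9.99998861e-01]] [-5.92736183e-01  1.10758108e-01  1.61491826e+00  5.95073518e-04
  1.41730604e+00 -6.00012443e-01]
[ 0.39805783 -0.18901118  0.47500498] [[ 9.99972390e-01  7.40295016e-03 -6.44546469e-04]
 [ 7.34828985e-03 -9.72219327e-01  2.33956371e-01]
 [ 1.10532682e-03 -2.33954648e-01 -9.72246883e-01]]
```

View pics/w1.png

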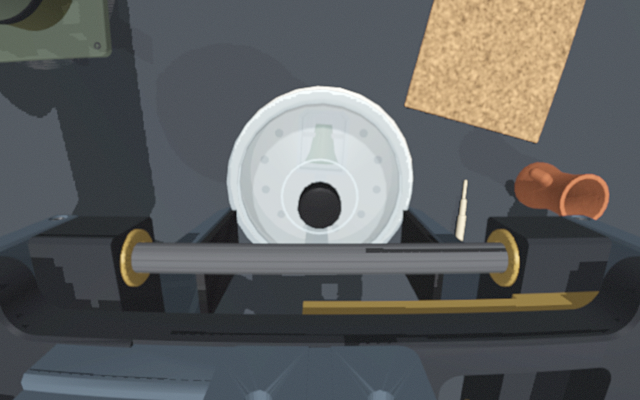

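The wrist view shows the knob at (320,205), between the finger tips, and the sherd nose at (323,150).

```bash
python3 - <<'E'
from h import *
d=cap('wrist'); g=cv2.cvtColor(d['color'],6)
m=np.zeros_like(g); m[175:236,290:352]=g[175:236,290:352]<60
x,y,w,h=cv2.boundingRect(m); print(x,y,w,h)
print(onz(d,x+w/2,y+h/2-0,0.222), onz(d,x,y+h/2,.217),onz(d,x+w,y+h/2,.217))
E
```

```text
298 183 42 45
[ 0.39827665 -0.25860112  0.222     ] [ 0.38089797 -0.26013058  0.217     ] [ 0.41566714 -0.25984309  0.217     ]
```

move_arm(
  increments=[
    [-0.2,0,3,0,0],
    [-0.2,0,6,0,0],
    [-0.2,0,8.5,0,0],
    [-0.2,0,10,0,0],
    [-0.2,0,10.5,0,60],
    [-0.2,0,10.5,0,255],
    [-0.2,0,10.5,0,255],
    [-0.2,0,10.5,0,255],
    [-0.2,0,10.5,0,255],
    [-0.2,0,10.5,0,255],
    [-0.2,0,10.5,0,255],
    [-0.2,0,10.5,0,255],
  ],
)

```text
time: 4.3
eef_pos: [0.3991, -0.2572, 0.199]
orientation: [[-0.007, 1.0, -0.0], [1.0, 0.007, -0.0], [-0.0, -0.0, -1.0]]
contact_force: [-1.7, 0.5, 2.3]
opening: 0.0355
finger_force: 30.0
```

move_arm(
  increments=[
    [0,0,-0.5,0,255],
    [0,0,-1.5,0,255],
    [0,0,-3,0,255],
    [0,0,-4.5,0,255],
    [0.6,0.9,-5.5,0,255],
    [1.9,2.8,-6,0,255],
    [3.8,5.6,-6,0,255],
    [6,8.9,-6,0,255],
    [8.2,12.2,-6,0,255],
    [10.5,15.6,-6,0,255],
    [12.6,18.7,-6,0,255],
    [14.5,21.5,-6,0,255],
    [15.8,23.5,-6,0,255],
    [16.4,24.4,-6,0,255],
    [16.5,24.5,-5,0,255],
    [16.5,24.5,-3,0,255],
    [16.5,24.5,0,0,255],
    [16.5,24.5,3,0,255],
    [16.5,24.5,6,0,255],
  ],
)

```text
time: 6.68
eef_pos: [0.6418, -0.0911, 0.1377]
orientation: [[-0.006, 1.0, -0.001], [1.0, 0.006, -0.0], [-0.0, -0.001, -1.0]]
contact_force: [0.0, -0.2, -3.8]
opening: 0.0352
finger_force: 30.0
```

```bash
python3 - <<'E'
from h import *
o=env.get_obs(); print(o['eef_pos'],o['contact_force'],o['opening'])
d=cap('scene'); w=cap('top')
cv2.imwrite('pics/c2.png',np.vstack([cv2.resize(d['color'][160:350,150:450],None,fx=2,fy=2,interpolation=2)[:,:600],cv2.resize(w['color'][130:330,250:480],(230,200))[:,:] if 0 else np.zeros((2,600,3),np.uint8)]))
E
```

```text
[ 0.64180306 -0.09112207  0.13770556] [ 0.03376156 -0.2344272  -3.75546779] 0.03523860242580116
```

View pics/c2.png

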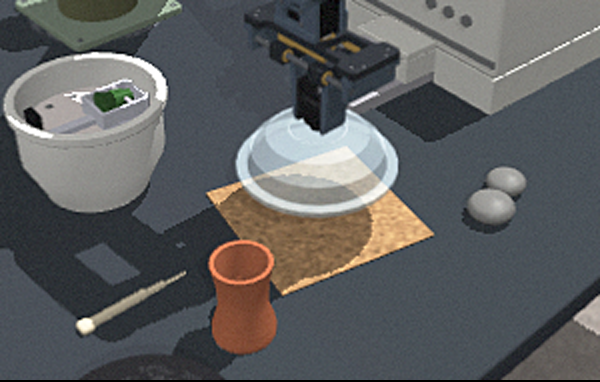

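The lid hangs level above the mat, clear of the neck, and the carrier lies undisturbed in the jar. Now I lower it.

move_arm(
  increments=[
    [0.1,0.2,2,0,255],
    [0,0.2,4,0,255],
    [0,0.2,5.5,0,255],
    [0,0.2,6.3,0,255],
    [0,0.2,6.7,0,255],
    [0,0.2,6.9,0,255],
    [0,0.2,7.0,0,255],
    [0,0.2,7.0,0,255],
  ],
)

```text
time: 7.78
eef_pos: [0.6453, -0.0904, 0.0692]
orientation: [[-0.007, 1.0, 0.001], [1.0, 0.007, -0.0], [-0.0, 0.001, -1.0]]
contact_force: [0.3, -0.4, -3.1]
opening: 0.0352
finger_force: 30.0
```

move_arm(
  increments=[
    [0,0,0.1,0,255],
    [0,0,0.15,0,255],
    [0,0,0.15,0,255],
  ],
)

```text
time: 8.15
eef_pos: [0.6455, -0.0904, 0.0681]
orientation: [[-0.007, 1.0, 0.001], [1.0, 0.007, -0.0], [-0.0, 0.001, -1.0]]
contact_force: [0.2, -0.2, 0.9]
opening: 0.0352
finger_force: 30.0
```

move_arm(
  increments=[
    [0,0,0,0,150],
    [0,0,0,0,60],
    [0,0,0,0,0],
    [0,0,0,0,0],
    [0,0,0,0,0],
    [0,0,0,0,0],
    [0,0,-2,0,0],
    [0,0,-6,0,0],
    [0,0,-12,0,0],
    [-1,-1.2,-17,0,0],
    [-3,-3.7,-21,0,0],
    [-6,-7.4,-24,0,0],
    [-9,-11,-24,0,0],
    [-12,-14.7,-24,0,0],
    [-15,-18.4,-24,0,0],
    [-18,-22,-24,0,0],
    [-20,-24.5,-24,0,0],
    [-20,-24.5,-24,0,0],
  ],
)

```text
time: 10.4
eef_pos: [0.4002, -0.293, 0.3077]
orientation: [[-0.004, 1.0, 0.0], [1.0, 0.004, -0.0], [-0.0, 0.0, -1.0]]
contact_force: [0.9, -0.2, 0.6]
opening: 0.0912
finger_force: 0.0
```

```bash
python3 - <<'E'
from h import *
o=env.get_obs(); print(o['eef_pos'],o['contact_force'],o['opening'])
d=cap('wrist','w2.png'); im=d['color']
t=cap('top'); 
big=cv2.resize(im[40:240,180:440],(780,600),interpolation=2)
cv2.imwrite('pics/c3.png',big)
E
```

```text
[ 0.40019002 -0.2930145   0.30773988] [ 0.87983072 -0.17773585  0.63230218] 0.09122460541950568
```

View pics/c3.png

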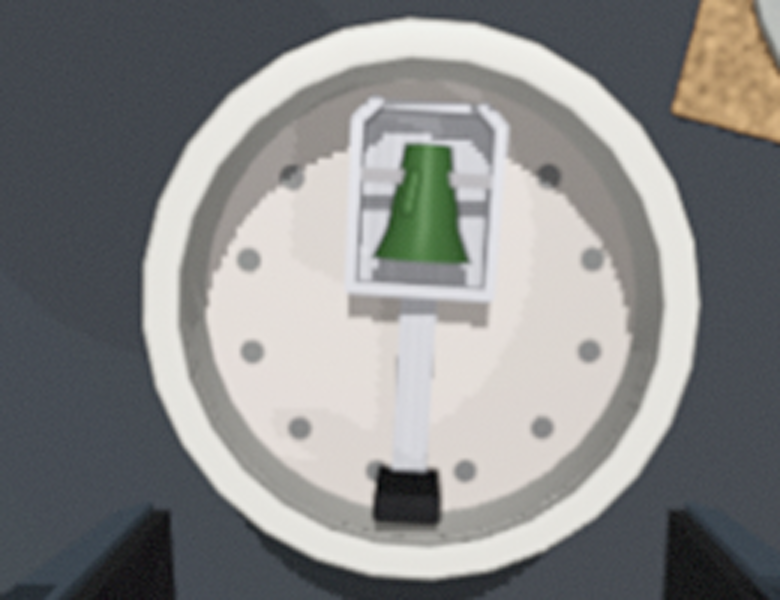

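The crop shows the boat's rear rim from (347,291) to (492,300), its straight cheek tops ending near (352,122) and (508,130), and the tab's lower edge from (375,522) to (438,524).

```bash
python3 - <<'E'
from h import *
d=cap('wrist')
f=lambda u,v,z:onz(d,180+u/3,40+v/3,z)[:2]
RL,RR,FL,FR=f(347,291,.114),f(492,300,.114),f(352,122,.114),f(508,130,.114)
print(RL,RR,FL,FR,np.linalg.norm(RR-RL),np.linalg.norm(FL-RL))
for a,b in((RL,FL),(RR,FR)):
    v=b-a;print(np.degrees(np.arctan2(v[1],v[0])))
v=RR-RL;print('rear',np.degrees(np.arctan2(v[1],v[0]))+90)
nose=f(372,98,.114),f(492,106,.114);print('nose',nose)
t=(f(374,522,.136)+f(439,524,.136))/2; print('tab back',t, (f(376,492,.136)+f(439,494,.136))/2)
m=(RL+RR)/2; v=m-t; print('axis from tab',np.degrees(np.arctan2(v[1],v[0])))
nn=(nose[0]+nose[1])/2; print('centre rear',m,'nose',nn,'axis',np.degrees(np.arctan2(*(nn-t)[::-1])), np.linalg.norm(nn-t))
E
```

```text
[ 0.37498286 -0.24834902] [ 0.42894192 -0.25130409] [ 0.37725216 -0.18810927] [ 0.43335641 -0.19046449] 0.05403991260836059 0.06028247696209953
87.84262957224924
85.84992141034444
rear 86.86532799268635
nose (array([ 0.38445358, -0.17980918]), array([ 0.42741968, -0.18223347]))
tab back [ 0.39766295 -0.33141409] [ 0.39798346 -0.31994108]
axis from tab 86.9834573769332
centre rear [ 0.40196239 -0.24982656] nose [ 0.40593663 -0.18102133] axis 86.8511134452636 0.150620178876464
```

move_arm(
  increments=[
    [3,0.15,2,1.5,0],
    [5.5,0.3,6,3.3,0],
    [6.2,0.3,10,3.3,0],
    [6.2,0.3,14,3.3,0],
    [6.2,0.3,17,3.3,0],
    [6.2,0.3,19.5,3.3,0],
    [6.2,0.3,20.8,3.3,0],
    [6.2,0.3,21.4,3.3,0],
    [6.2,0.3,21.4,3.3,0],
  ],
)

```text
time: 11.68
eef_pos: [0.4046, -0.23, 0.0937]
orientation: [[0.05, 0.999, 0.001], [0.999, -0.05, -0.0], [-0.0, 0.001, -1.0]]
contact_force: [0.5, 0.7, -0.3]
opening: 0.0913
finger_force: 0.0
```

Close, let it settle, then lift 11 cm.

move_arm(
  increments=[
    [0,-0.1,0,0,100],
    [0,-0.1,0,0,255],
    [0,-0.1,0,0,255],
    [0,-0.1,0,0,255],
    [0,-0.1,0,0,255],
    [0,-0.1,0,0,255],
    [0,-0.1,-0.5,0,255],
    [0,-0.1,-1.5,0,255],
    [0,-0.1,-3.5,0,255],
    [0,-0.1,-6,0,255],
    [0,-0.1,-8.5,0,255],
    [0,-0.1,-10.5,0,255],
    [0,-0.1,-11,0,255],
    [0,-0.1,-11,0,255],
  ],
)

```text
time: 13.42
eef_pos: [0.403, -0.2299, 0.2033]
orientation: [[0.05, 0.999, 0.0], [0.999, -0.05, 0.0], [0.0, 0.0, -1.0]]
contact_force: [0.1, -0.5, -3.0]
opening: 0.056
finger_force: 30.0
```

move_arm(
  increments=[
    [1,0.3,0,0,255],
    [3,0.8,0,0,255],
    [6,1.6,0,0,255],
    [9.5,2.4,0,0,255],
    [13,3.3,0,0,255],
    [16.5,4.2,0,0,255],
    [19.5,5,0,0,255],
    [22,5.5,0,0,255],
    [23.3,5.8,0,0,255],
    [23.3,5.8,0,0,255],
  ],
)

```text
time: 14.68
eef_pos: [0.4726, 0.0003, 0.2029]
orientation: [[0.049, 0.999, -0.001], [0.999, -0.049, -0.0], [-0.0, -0.001, -1.0]]
contact_force: [-0.0, 0.1, -2.1]
opening: 0.0555
finger_force: 30.0
```

```bash
python3 - <<'E'
from h import *
o=env.get_obs(); print(o['eef_pos'],o['contact_force'],o['opening'])
d=cap('wrist','w3.png')
cv2.imwrite('pics/c4.png',cv2.resize(d['color'][0:240,150:470],(800,600),interpolation=2))
E
```

```text
[4.72573801e-01 3.11936589e-04 2.02902525e-01] [-0.012804    0.05015106 -2.06619149] 0.05549033278637803
```

View pics/c4.png

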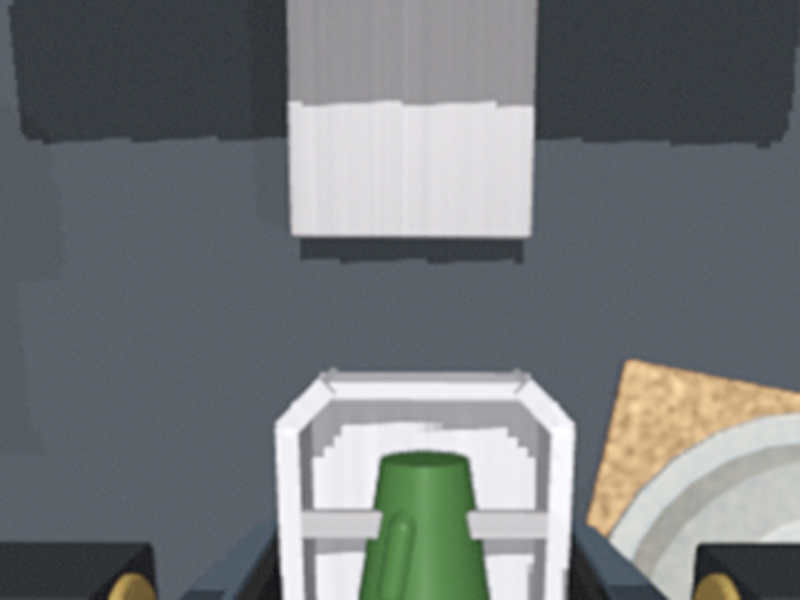

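The ledge's front edge runs from (291,236) to (531,237), its sides reach the top of the crop at (287,0) and (537,0), and the carrier's nose rim is at row 375.

```bash
python3 - <<'E'
from h import *
d=cap('wrist')
f=lambda u,v,z:onz(d,150+u/2.5,v/2.5,z)[:2]
A,B,C,D=f(291,236,.02),f(531,237,.02),f(287.5,2,.02),f(536.5,2,.02)
print(A,B,C,D,np.linalg.norm(B-A))
ang=lambda v:np.degrees(np.arctan2(v[1],v[0]))
print(ang(C-A),ang(D-B),ang((C+D-A-B)/2),ang(B-A)+90)
z=.2029-.0035+.024
print('nose',f(326,374,z),f(526,374,z), 'cheeks', f(276,430,z),f(574,430,z))
print(env.get_obs()['orientation'][:,0])
E
```

```text
[0.42050736 0.09122988] [0.52171451 0.08574272] [0.42623715 0.18297652] [0.52636587 0.17788359] 0.1013557843136447
86.42638757617154 87.11010548624918 86.76886426611017 86.89662311024898
nose [0.45647408 0.05133802] [0.49365504 0.04950183] cheeks [0.44619557 0.04128971] [0.5025267  0.03850849]
[ 5.05458517e-02  9.98721601e-01 -5.30137077e-04]
```

move_arm(
  increments=[
    [1,0,0,0.3,255],
    [3,-0.1,0,0.3,255],
    [6,-0.25,0,0.3,255],
    [9,-0.4,0,0.3,255],
    [11.5,-0.5,1,0.3,255],
    [12.8,-0.55,3,0.3,255],
    [13,-0.55,6,0.3,255],
    [13,-0.55,9.5,0.3,255],
    [13,-0.55,12.5,0.3,255],
    [13,-0.55,15,0.3,255],
    [13,-0.55,16.6,0.3,255],
    [13,-0.55,17.3,0.3,255],
    [13,-0.55,17.6,0.3,255],
    [13,-0.55,17.6,0.3,255],
  ],
)

```text
time: 16.52
eef_pos: [0.4743, 0.1299, 0.0279]
orientation: [[0.056, 0.998, 0.001], [0.998, -0.056, 0.0], [0.0, 0.001, -1.0]]
contact_force: [-0.1, 0.3, -3.0]
opening: 0.0556
finger_force: 30.0
```

```bash
python3 - <<'E'
from h import *
d=cap('wrist','w4.png'); s=cap('scene')
a=cv2.resize(d['color'][20:220,190:450],(520,400),interpolation=2)
b=cv2.resize(s['color'][150:250,280:400],(280*1,233),interpolation=2)
c=np.zeros((400,280,3),np.uint8); c[:233]=b
cv2.imwrite('pics/c5.png',np.hstack([a,c]))
E
```

```text
(no output)
```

View pics/c5.png

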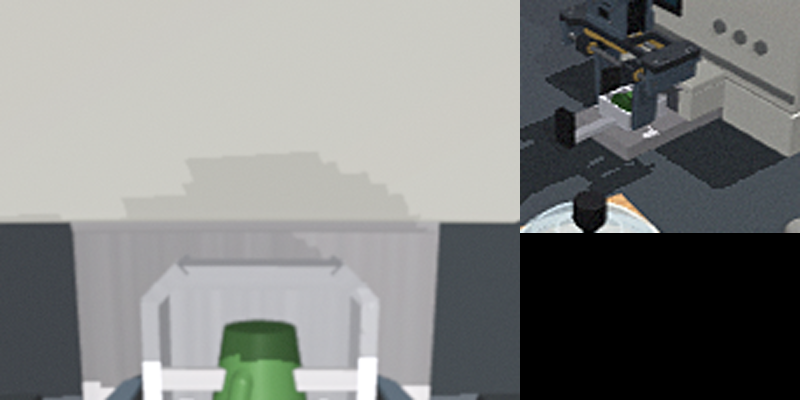

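The carrier hangs just above the ledge: nose rim at row 262, hood edge at row 222. At row 300 the ledge edges are near columns 77 and 436, and the cheeks run from 142 to 377.

```bash
python3 - <<'E'
from h import *
d=cap('wrist')
f=lambda u,v,z:onz(d,190+u/2,20+v/2,z)[:2]
print('hood',f(80,222,.071),f(430,222,.071))
print('ledge',f(77,300,.02),f(436,300,.02), f(83,390,.02),f(431,390,.02))
z=.0279-.0035+.024
print('nose',f(178,262,z),f(343,262,z),'cheek',f(142,345,z),f(377,345,z))
E
```

```text
hood [0.4422252  0.19225283] [0.5108147  0.18841826]
ledge [0.42494957 0.16946012] [0.52587487 0.16380937] [0.4234972  0.14304224] [0.52463862 0.13736092]
nose [0.45793923 0.18112854] [0.49632919 0.17898597] cheek [0.44762641 0.16181644] [0.50399044 0.15865601]
```

move_arm(
  increments=[
    [0,-0.1,0.2,0,255],
    [0,-0.1,0.35,0,255],
    [0,-0.1,0.45,0,255],
    [0,-0.1,0.5,0,255],
    [0,-0.1,0.5,0,255],
  ],
)

```text
time: 17.3
eef_pos: [0.4728, 0.1299, 0.0236]
orientation: [[0.056, 0.998, 0.0], [0.998, -0.056, 0.0], [0.0, 0.0, -1.0]]
contact_force: [-2.6, -1.5, 9.3]
opening: 0.0558
finger_force: 30.0
```

move_arm(
  increments=[
    [0,0,-0.1,0,200],
    [0,0,-0.1,0,100],
    [0,0,-0.1,0,0],
    [0,0,-0.1,0,0],
    [0,0,-0.1,0,0],
    [0,0,-0.1,0,0],
    [0,0,-1.5,0,0],
    [0,0,-4,0,0],
    [0,0,-7,0,0],
    [-2,0,-8.5,0,0],
    [-5,0,-8.5,0,0],
    [-8,0,-8.5,0,0],
    [-9.6,0,-8.5,0,0],
    [-9.6,0,-8.5,0,0],
  ],
)

```text
time: 19.05
eef_pos: [0.4677, 0.0336, 0.1079]
orientation: [[0.058, 0.998, 0.001], [0.998, -0.058, 0.0], [0.0, 0.001, -1.0]]
contact_force: [-0.1, 0.0, -0.2]
opening: 0.0915
finger_force: 0.0
```

```bash
python3 - <<'E'
from h import *
d=cap('wrist','w5.png'); s=cap('scene')
a=cv2.resize(d['color'][20:220,190:450],(520,400),interpolation=2)
b=cv2.resize(s['color'][150:250,280:400],(280*1,233),interpolation=2)
c=np.zeros((400,280,3),np.uint8); c[:233]=b
cv2.imwrite('pics/c6.png',np.hstack([a,c]))
E
```

```text
(no output)
```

View pics/c6.png

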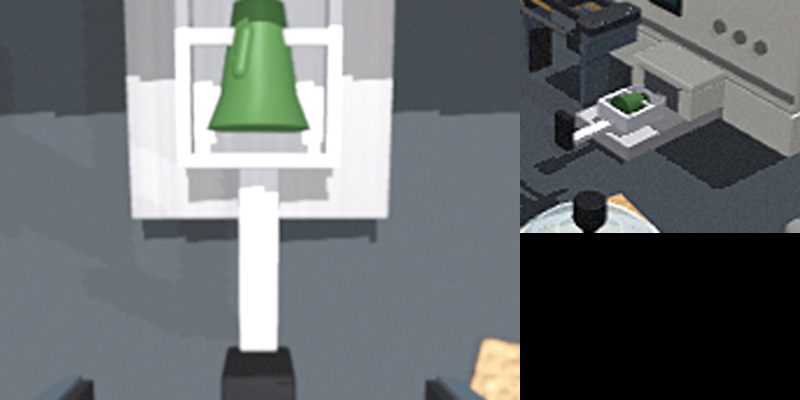

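The carrier sits square on the ledge with its tab at (258,370), centred between the fingers. Now I take it by the tab.

move_arm(
  increments=[
    [0,0,2.5,0,0],
    [0,0,5,0,0],
    [0,0,6.8,0,0],
    [0,0,7.6,0,0],
    [0,0,7.6,0,60],
    [0,0,7.6,0,140],
    [0,0,7.6,0,200],
    [0,0,7.6,0,255],
    [0,0,7.6,0,255],
    [0,0,7.6,0,255],
    [0,0,7.6,0,255],
    [0,0,7.6,0,255],
  ],
)

```text
time: 20.65
eef_pos: [0.4675, 0.034, 0.0315]
orientation: [[0.056, 0.998, 0.0], [0.998, -0.056, 0.0], [0.0, 0.0, -1.0]]
contact_force: [-0.6, 0.4, 0.5]
opening: 0.0257
finger_force: 30.0
```

move_arm(
  increments=[
    [0.3,0,0,0,255],
    [0.8,0,0,0,255],
    [1.4,0,0,0,255],
    [2,0,0,0,255],
    [2.7,0,0,0,255],
    [3.4,0,0,0,255],
    [4.2,0,0,0,255],
    [5,0,0,0,255],
    [5.8,0,0,0,255],
    [6.6,0,0,0,255],
    [7.4,0,0,0,255],
    [8.2,0,0,0,255],
    [9,0,0,0,255],
    [9.6,0,0,0,255],
    [10.2,0,0,0,255],
    [10.6,0,0,0,255],
    [11,0,0,0,255],
    [11,0,0,0,255],
  ],
)

```text
time: 22.9
eef_pos: [0.4737, 0.1445, 0.0315]
orientation: [[0.056, 0.998, 0.0], [0.998, -0.056, 0.001], [0.001, 0.0, -1.0]]
contact_force: [-1.1, -1.4, 1.7]
opening: 0.0257
finger_force: 30.0
```

move_arm(
  increments=[
    [0.3,0,0,0,255],
    [0.6,0,0,0,255],
    [0.8,0,0,0,255],
    [0.9,0,0,0,255],
    [1.0,0,0,0,255],
    [1.0,0,0,0,255],
  ],
)

```text
time: 23.65
eef_pos: [0.4742, 0.1541, 0.0315]
orientation: [[0.056, 0.998, 0.0], [0.998, -0.056, 0.0], [0.0, 0.0, -1.0]]
contact_force: [0.9, -2.4, 1.8]
opening: 0.0258
finger_force: 30.0
```

move_arm(
  increments=[
    [0.1,0,0,0,255],
    [0.2,0,0,0,255],
    [0.3,0,0,0,255],
    [0.3,0,0,0,255],
  ],
)

```text
time: 24.15
eef_pos: [0.4743, 0.1565, 0.0315]
orientation: [[0.055, 0.998, -0.0], [0.998, -0.055, -0.001], [-0.001, -0.0, -1.0]]
contact_force: [-1.1, -4.6, 3.3]
opening: 0.0253
finger_force: 30.0
```

move_arm(
  increments=[
    [0.1,0,0,0,255],
    [0.2,0,0,0,255],
    [0.2,0,0,0,255],
  ],
)

```text
time: 24.52
eef_pos: [0.4742, 0.1567, 0.0315]
orientation: [[0.054, 0.999, -0.001], [0.999, -0.054, -0.004], [-0.004, -0.0, -1.0]]
contact_force: [0.3, -13.1, 3.9]
opening: 0.026
finger_force: 30.0
```

move_arm(
  increments=[
    [-0.15,0,0,0,255],
    [-0.15,0,0,0,180],
    [-0.15,0,0,0,80],
    [-0.15,0,0,0,60],
    [-0.15,0,0,0,60],
    [-0.15,0,0,0,60],
    [-0.15,0,-2,0,60],
    [-0.15,0,-5,0,60],
    [-3,0,-9,0,60],
    [-7,0,-13,0,60],
    [-11,0,-16,0,60],
    [-14,0,-18,0,60],
    [-14,0,-18,0,60],
  ],
)

```text
time: 26.15
eef_pos: [0.4675, 0.0178, 0.213]
orientation: [[0.059, 0.998, 0.004], [0.998, -0.059, 0.0], [0.0, 0.004, -1.0]]
contact_force: [1.0, -0.1, -0.3]
opening: 0.0701
finger_force: 0.0
```

```bash
python3 - <<'E'
from h import *
o=env.get_obs(); print(o['eef_pos'],o['contact_force'],o['opening'])
d=cap('wrist'); s=cap('scene')
a=cv2.resize(d['color'][0:200,190:450],(520,400),interpolation=2)
b=cv2.resize(s['color'][150:350,150:430],(800-520,200),interpolation=2)
b2=cv2.resize(s['color'][150:230,290:388],(280,200) if 0 else (245,200),interpolation=2)
c=np.zeros((400,280,3),np.uint8); c[:200]=b; c[200:,:245]=b2
cv2.imwrite('pics/c7.png',np.hstack([a,c]))
# tab
g=cv2.cvtColor(d['color'],6); print(onz(d,320,200,.066))
E
```

```text
[0.46745431 0.01776802 0.21302192] [ 1.0498757  -0.09200812 -0.25191262] 0.07006724648520797
[0.46737633 0.00098369 0.066     ]
```

View pics/c7.png

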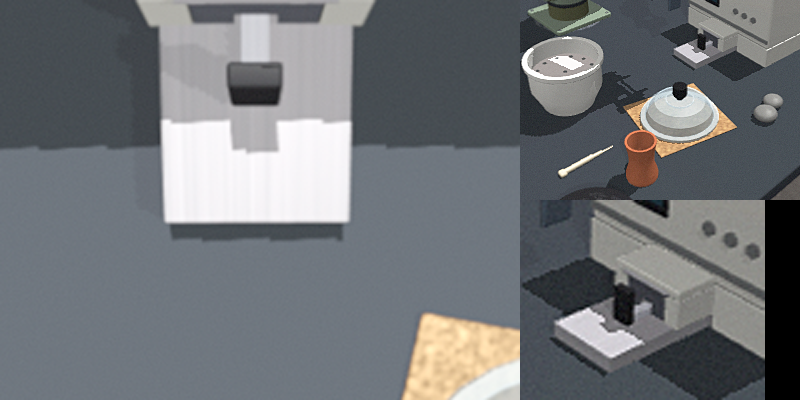

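The tab stands upright at (255,85), about 34 mm outside the flap. The flap hangs shut, the lid sits knob up on the mat, and the bystanders haven't moved.

```bash
python3 -c "
from plant import finish_job
print(finish_job())"
```

```text
the job is handed in; nothing more can be done
None
```

The job is handed in at about 26 s of the 64 s allowed: the lid is knob up on the cork mat, the carrier is pushed against the back stop, the last picture shows the flap shut behind it, and the bystanders show no sign of having moved.

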